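Load the board tester and start the test

TASK

Set up the tester for its run: push every test probe from the rack fully down into the carriage's guide tube of its own colour, and tip the standing battery pack over the low step so that it lies flat on its broad side on the black bed. Then push the carriage home until it seats, and after that press the red start button; leave the other things on the bench where they are.

Things in the scene. Friction and masses are not known exactly. Their poses are not given: they have to be found in the camera images.
- carriage (a joint): the tester's sliding test carriage: open aluminium tray 200 (x) x 240 (y) mm with a blue front plate. 0 = fully home, at its end stop; value in m, grows as it is drawn out towards the robot (about 0.1 at the start). It takes about 2 N to slide and stays where it is left; over the last 10 mm a sprung ball resists with about 4 N more, then draws it home.
- tester: fixed tester: dark base plate 360 (x) x 340 (y) x 20 mm, origin at the centre of its underside, x along the carriage's way in. A grey bridge on two posts, x = 60 to 110 mm, 330 mm wide, underside 88 mm and top 104 mm above the table: the carriage slides in under it, and a battery pack left standing would strike it. Display panel at x = 160 to 190 mm, 112 mm high.
- carriage_front (a point): point on the outer (robot-side) face of the carriage's blue front plate, mid-width, 50 mm above the table. Its x axis points along the way in (pushed this way the carriage goes home). The plate is 240 mm wide (y), 5 mm thick, and reaches from 27 to 71 mm above the table; the base plate in front of it is 20 mm high. The five tubes stand 30 mm behind this face.
- tube_red (a point): centre of the mouth of the red guide tube on the carriage: upright tube, outer diameter 21 mm, bore 11 mm wide and 43 mm deep, mouth 72 mm above the table; z up, x and y as the carriage's. The tubes stand in one row along y, 40 mm apart.
- tube_black (a point): centre of the mouth of the black guide tube on the carriage: upright tube, outer diameter 21 mm, bore 11 mm wide and 43 mm deep, mouth 72 mm above the table; z up, x and y as the carriage's. The tubes stand in one row along y, 40 mm apart.
- tube_yellow (a point): centre of the mouth of the yellow guide tube on the carriage: upright tube, outer diameter 21 mm, bore 11 mm wide and 43 mm deep, mouth 72 mm above the table; z up, x and y as the carriage's. The tubes stand in one row along y, 40 mm apart.
- tube_green (a point): centre of the mouth of the green guide tube on the carriage: upright tube, outer diameter 21 mm, bore 11 mm wide and 43 mm deep, mouth 72 mm above the table; z up, x and y as the carriage's. The tubes stand in one row along y, 40 mm apart.
- tube_blue (a point): centre of the mouth of the blue guide tube on the carriage: upright tube, outer diameter 21 mm, bore 11 mm wide and 43 mm deep, mouth 72 mm above the table; z up, x and y as the carriage's. The tubes stand in one row along y, 40 mm apart.
- probe_red: test probe with a red sleeve (may be absent): steel rod of diameter 8 mm, 40 mm long, its lowest 5 mm tapering to 4 mm, below a round sleeve of diameter 14 mm and 40 mm length. Origin at the rod's tip, z along the rod towards the sleeve (sleeve from z = 40 to 80 mm). 30 g. Starts upright in a rack hole, tip 16 mm above the table. Seated in a tube, the sleeve rests on the tube's mouth and the tip is 40 mm below the mouth.
- probe_black: test probe with a black sleeve (may be absent): steel rod of diameter 8 mm, 40 mm long, its lowest 5 mm tapering to 4 mm, below a round sleeve of diameter 14 mm and 40 mm length. Origin at the rod's tip, z along the rod towards the sleeve (sleeve from z = 40 to 80 mm). 30 g. Starts upright in a rack hole, tip 16 mm above the table. Seated in a tube, the sleeve rests on the tube's mouth and the tip is 40 mm below the mouth.
- probe_yellow: test probe with a yellow sleeve (may be absent): steel rod of diameter 8 mm, 40 mm long, its lowest 5 mm tapering to 4 mm, below a round sleeve of diameter 14 mm and 40 mm length. Origin at the rod's tip, z along the rod towards the sleeve (sleeve from z = 40 to 80 mm). 30 g. Starts upright in a rack hole, tip 16 mm above the table. Seated in a tube, the sleeve rests on the tube's mouth and the tip is 40 mm below the mouth.
- probe_green: test probe with a green sleeve (may be absent): steel rod of diameter 8 mm, 40 mm long, its lowest 5 mm tapering to 4 mm, below a round sleeve of diameter 14 mm and 40 mm length. Origin at the rod's tip, z along the rod towards the sleeve (sleeve from z = 40 to 80 mm). 30 g. Starts upright in a rack hole, tip 16 mm above the table. Seated in a tube, the sleeve rests on the tube's mouth and the tip is 40 mm below the mouth.
- probe_blue: test probe with a blue sleeve (may be absent): steel rod of diameter 8 mm, 40 mm long, its lowest 5 mm tapering to 4 mm, below a round sleeve of diameter 14 mm and 40 mm length. Origin at the rod's tip, z along the rod towards the sleeve (sleeve from z = 40 to 80 mm). 30 g. Starts upright in a rack hole, tip 16 mm above the table. Seated in a tube, the sleeve rests on the tube's mouth and the tip is 40 mm below the mouth.
- rack: grey rack block 210 (x) x 70 (y) x 46 mm high, 1 kg, loose on the table, origin at the centre of its underside; five holes in a row along its x axis, at x = -80, -40, 0, 40, 80 mm, 9.5 mm wide and 30 mm deep, in which the probes start, in any order.
- battery: teal battery pack, 60 (x) x 40 (y) x 104 (z) mm, about 0.35 kg, origin at the centre of its bottom end, z up as it starts, standing on end on the carriage floor (27 mm above the table) in the 46 mm wide pocket along the -y side of the bed's step. Lying on its broad side its y axis is vertical.
- bed (a point): centre of the upper face of the battery bed on the carriage: black rubber pad 139 (x) x 105 (y) mm, raised 6 mm above the carriage floor, 32 mm above the table; axes as the carriage's. Its edge at y = -52.5 mm is the low step that stops the pack's foot; fences (tops 47 to 51 mm above the table) stand at y = -100 mm, y = 55 mm and x = -70 and 70 mm. The carriage's side walls (45 mm) stand at y = -150 and 85 mm.
- start (a joint): the red start button, 32 mm wide; 0 = up, 0.006 m = fully pressed; sprung, about 5 N to press fully, comes up again by itself. It acts from 0.004.
- start_top (a point): centre of the top of the red start button, on a black box 90 x 90 x 45 mm; z up. Top is 67 mm above the table when up.
- screwdriver: bystander, to be left alone: screwdriver lying on the table, about 0.2 m long.
- spool: bystander, to be left alone: solder spool, 56 mm wide, 40 mm high.
- flux_bottle: bystander, to be left alone: small amber bottle, 40 mm wide, 100 mm high.
- tape_roll: bystander, to be left alone: yellow tape roll, 80 mm wide, 22 mm high.
- multimeter: bystander, to be left alone: orange multimeter, 160 x 85 x 35 mm.
- parts_tray: bystander, to be left alone: blue parts tray, 140 x 100 x 35 mm.
Not all that is in view belongs to the job. Leave any purple look-alike of the battery alone.

How it is judged:
By the outcome, as a careful person would: the job done as asked, in the order asked, and still so for the second after the job is handed in, with the robot touching nothing.
Of probe_red, probe_black, probe_yellow, probe_green, probe_blue only 3 to 5 are there at a start; the rules pass over those that are not, and their reading is None.
At some moment in a run one of battery, rack may be knocked a few centimetres aside while the robot is not near it.
Once in a run the grip may slacken for a moment while it holds something.
It also fails if it takes over 210 s, if anything falls off the work surface, if the arm or the gripper's body presses on something with over 40 N, if the wrist force passes 120 N, or if a joint passes its speed limit or range.

ROBOT

A 7-joint arm with a two-finger parallel gripper is mounted at the origin on the work surface. World frame = base frame: x ahead of the robot, y to its left, z up, the work surface at z = 0. Lengths are in m, angles in rad, forces in N, time in s.
With the tool pointing down it reaches from about 0.425 to 0.925 m from the base axis. Payload 6.8 kg.
Tool frame: the origin (TCP) lies at the very end of the fingers, on their centre line; the grasp point (between the pads) lies 19 mm behind it (hold_point_z is the distance from the TCP to the grasp point, in m); z points along the fingers, y is the line along which they close (so a half turn about z gives the same grasp; the last joint's range is limited). The gripper opens to 85 mm and grips with 20 to 120 N. Pads are 22 mm wide; open, the fingers measure 114 mm over their backs; the gripper's body (76 mm by 85 mm) begins 54 mm behind the grasp point. The pads swing forward as they close: fully open they stand 13 mm farther back than shut.
Start: joints at [-1.357, 0.477, 0.022, 1.555, -0.011, 1.109, -0.083], TCP at [0.213, 0.64, 0.231] pointing down, gripper open.
Joint ranges: [-2.96, 2.96], [-0.34, 2.1], [-1.41, 1.46], [0.24, 2.44], [-1.37, 4.51], [0.17, 1.92], [-2.96, 2.96]. Speed limits (rad/s): [2.39, 2.39, 3.14, 3.14, 3.14, 3.14, 3.14].

INTERFACE

Orientations are given as a rotation vector (axis times angle).
In Python, from bench import move_pose, move_linear, set_joints, gripper_to, hold, inverse_kinematics, grab_frame, camera_model, IKError, finish_job, regions_of, landmark_of, read_t, read_qpos, read_qvel, read_joint_efforts, read_tcp_pos, read_orientation, read_ft_force, read_torque, read_gripper_width, read_finger_force, hold_point_z gives the robot as it stands. Calls block until the motion is done:
- move_pose(position, orientation): joint-space move of the TCP to a pose.
- move_linear(position, rate=0.15, orientation=None, max_force=None): straight line of the TCP; orientation=None keeps the orientation; rate is the mean speed in m/s. With max_force (N) it stops when the force on the tool has changed by that much, and returns True; else False.
- set_joints(angles): joint-space move.
- gripper_to(opening, force=None): opening from 0.0 (shut) to 1.0 (fully open); force is the grip in N (None keeps the last); returns when the fingers have stopped.
- hold(seconds).
- inverse_kinematics(position, orientation): joint angles nearest the present ones, or None.
- grab_frame(name): name is "scene" or "top"; returns (picture, depth): 400x640x3 uint8, red, green, blue; 400x640 float32, m along the optical axis (not along the pixel's ray), 0 where there is no reading.
- camera_model(name): a dict with "fx", "fy", "cx", "cy" (pixels), "distortion" ([k1, k2, p1, p2, k3] as OpenCV has them; the pictures are not rectified), "extrinsics" (4x4, takes a point from world to camera coordinates). Camera axes: x right, y up, looking along -z (the intrinsics and any distortion apply to the point x, -y, -z); pixel columns grow to the right and rows downward; lengths in m; the calibration is good to about 2 mm. A picture is of the moment at which its call begins. camera_model takes no time and is no camera call.
A pose or a line that the arm cannot do raises IKError and nothing moves.
- finish_job(): hands the job in; it is judged then, once.
Trained networks look in the newest picture that a camera, given by its name, has taken for a name from the list of things; names that differ only in an ending like _2 or _b are one class to them, and where a whole thing is asked for, a point or a joint stands for the part that bears it (a point fixed in the world has none). Each returns a list of dicts, best first, with "conf" (0 to 1); they miss things now and then, are a little off and sometimes report something else, mostly with a low value. They report only what shows in the picture. A call takes as long as a camera call. They do not tell look-alikes from the thing itself.
- regions_of(camera, target): "region" (400x640 bool, what is visible of it).
- landmark_of(camera, target): "location" ([x, y, z] in m, in the coordinates of the camera as it stood for that picture, good to about 4 mm: a listed point, or the origin of a listed thing).
Readings, each from a call of its own:
- read_t(): time.
- read_qpos(): joint angles.
- read_qvel(): joint speeds.
- read_joint_efforts(): joint torques, N m.
- read_tcp_pos(): TCP position.
- read_orientation(): TCP orientation.
- read_ft_force(): force on the tool from outside, world axes, zero at the start.
- read_torque(): the same for the moment, N m.
- read_gripper_width(): opening from 0.0 (shut) to 1.0 (fully open).
- read_finger_force(): force on a finger pad.
Only numpy, scipy, OpenCV 4.12 (cv2) and the standard library are available. Lean on these libraries where they do the work, as an engineer would, in place of code of your own. Each camera call takes 0.05 s, during which the arm holds its last target. There are 200 camera calls.

## Working session

There is one attempt and no reset: what is moved stays moved. The work goes in short steps, each a Python script; the robot and the scene stay as the last script left them, time stands still between calls to the robot, and variables do not carry over. Pictures are saved under pics/ and viewed, at most 14 in all, crops included, and the job is handed in when it is done.

```bash
ls; mkdir -p pics; python3 - <<'E'
from bench import *
import cv2,numpy as np
for c in("scene","top"):
    p,d=grab_frame(c); cv2.imwrite(f"pics/{c}0.png",p[:,:,::-1]); m=camera_model(c); print(c,{k:np.round(v,3).tolist() for k,v in m.items()})
print(read_t(),hold_point_z if not callable(hold_point_z) else hold_point_z(),read_orientation(),read_tcp_pos())
E
```

```text
pics
scene {'fx': 367.467, 'fy': 367.467, 'cx': 317.32, 'cy': 197.678, 'distortion': [-0.057, 0.0, 0.0, 0.0, 0.0], 'extrinsics': [[-0.267, 0.964, -0.011, 0.177], [-0.612, -0.16, 0.774, 0.258], [0.744, 0.213, 0.633, -1.473], [0.0, 0.0, 0.0, 1.0]]}
top {'fx': 476.939, 'fy': 476.939, 'cx': 319.562, 'cy': 202.927, 'distortion': [0.034, 0.0, 0.0, 0.0, 0.0], 'extrinsics': [[-0.023, -1.0, 0.016, -0.022], [0.996, -0.022, 0.083, -0.556], [-0.082, 0.018, 0.996, -1.383], [0.0, 0.0, 0.0, 1.0]]}
0.1 0.0187 [-5.03281912e-01 -3.10087915e+00  2.57116116e-03] [0.21334835 0.63983603 0.23041593]
```

View pics/scene0.png

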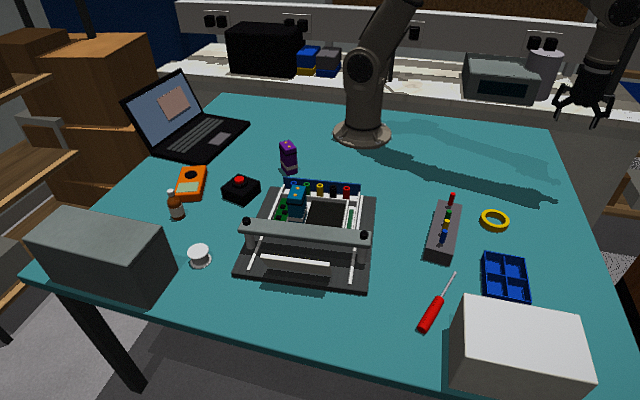

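View pics/top0.png

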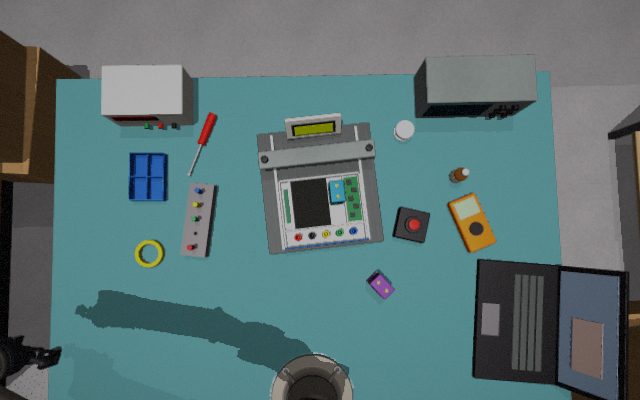

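The top view shows the rack at left (~198,220) with blue, yellow, green and red probes; the hole between green and red is empty. The tester is in the centre, the teal battery is at (337,191), the start button at (413,225), and the purple look-alike at (380,285), to be left alone. Next I measure.

```bash
cat > h.py <<'E'
from bench import *
import numpy as np,cv2
from scipy.spatial.transform import Rotation as R
def lm(cam,name):
    """landmarks in world coordinates from newest picture: list of (xyz, conf)"""
    T=np.linalg.inv(np.array(camera_model(cam)["extrinsics"]))
    return [((T@np.r_[e["location"],1])[:3],e["conf"]) for e in landmark_of(cam,name)]
def cloud(cam,d):
    """world xyz for every pixel (400x640x3), nan where no depth"""
    m=camera_model(cam); K=np.array([[m["fx"],0,m["cx"]],[0,m["fy"],m["cy"]],[0,0,1]])
    v,u=np.mgrid[:400,:640]
    n=cv2.undistortPoints(np.stack([u,v],-1).reshape(-1,1,2).astype(float),K,np.array(m["distortion"])).reshape(400,640,2)
    d=np.where(d>0,d,np.nan).astype(float)
    P=np.stack([n[...,0]*d,-n[...,1]*d,-d,np.ones_like(d)],-1)
    return (P@np.linalg.inv(np.array(m["extrinsics"])).T)[...,:3]
def down(yaw):
    """tool z down, tool y (closing line) at angle yaw from world y"""
    return (R.from_euler("z",yaw)*R.from_rotvec([0,np.pi,0])).as_rotvec()
E
python3 - <<'E'
from h import *
np.set_printoptions(precision=4,suppress=True)
pts={}
names="carriage_front tube_red tube_black tube_yellow tube_green tube_blue bed battery rack probe_red probe_black probe_yellow probe_green probe_blue start_top tester".split()
for c in("top","scene"):
    p,d=grab_frame(c); C=cloud(c,d)
    for n in names:
        print(c,n,[(x.round(4),round(k,2)) for x,k in lm(c,n)[:3]])
    if c=="top":
      for n in("battery","rack","probe_red","probe_yellow","probe_green","probe_blue","start_top"):
        for e in regions_of(c,n)[:2]:
            P=C[e["region"]]; P=P[~np.isnan(P[:,0])]
            zt=np.percentile(P[:,2],90); Q=P[abs(P[:,2]-zt)<.008]
            r=cv2.minAreaRect((Q[:,:2]*1000).astype(np.float32))
            print(n,round(e["conf"],2),"ztop",zt.round(4),"mean",Q.mean(0),"rect",np.round(r[0]+r[1]+(r[2],),1))
E
```

```text
top carriage_front [(array([ 0.4349, -0.0527,  0.0506]), 0.9)]
top tube_red [(array([0.4572, 0.0263, 0.0723]), 0.79)]
top tube_black [(array([ 0.459 , -0.0106,  0.0703]), 0.63)]
top tube_yellow [(array([ 0.4579, -0.0451,  0.0713]), 0.56)]
top tube_green [(array([ 0.4641, -0.091 ,  0.0698]), 0.92)]
top tube_blue [(array([ 0.47  , -0.128 ,  0.0688]), 0.95)]
top bed [(array([ 0.5522, -0.0074,  0.0274]), 0.58), (array([ 0.471 , -0.1267,  0.0708]), 0.56)]
top battery [(array([ 0.5775, -0.082 ,  0.024 ]), 0.96), (array([ 0.3178, -0.1983, -0.0018]), 0.68)]
top rack [(array([ 0.5179,  0.3209, -0.    ]), 0.85), (array([0.5514, 0.3147, 0.0161]), 0.46)]
top probe_red [(array([0.431 , 0.3297, 0.0116]), 0.5)]
top probe_black [(array([ 0.518 ,  0.322 , -0.0005]), 0.17)]
top probe_yellow [(array([0.5526, 0.3153, 0.0122]), 0.59), (array([ 0.4912, -0.4833, -0.0036]), 0.34)]
top probe_green [(array([0.5193, 0.316 , 0.015 ]), 0.4)]
top probe_blue [(array([0.5952, 0.308 , 0.0143]), 0.51)]
top start_top [(array([ 0.4838, -0.2993,  0.0662]), 0.59), (array([0.4338, 0.3281, 0.0133]), 0.47)]
top tester [(arr
[... 1039 characters left out ...]
 [(array([ 0.4637, -0.0836,  0.071 ]), 0.56)]
scene tube_blue [(array([ 0.468 , -0.1272,  0.07  ]), 0.97)]
scene bed [(array([ 0.5539, -0.0057,  0.0299]), 0.96)]
scene battery [(array([ 0.3138, -0.1997, -0.002 ]), 0.97), (array([ 0.5788, -0.0789,  0.0273]), 0.86)]
scene rack [(array([0.514 , 0.3173, 0.0007]), 0.69)]
scene probe_red [(array([0.4365, 0.3327, 0.0143]), 0.63)]
scene probe_black [(array([ 0.4604, -0.0489,  0.0707]), 0.65)]
scene probe_yellow [(array([ 0.4841, -0.3035,  0.0653]), 0.55)]
scene probe_green []
scene probe_blue [(array([0.5953, 0.3078, 0.0119]), 0.58)]
scene start_top [(array([ 0.4837, -0.3066,  0.0653]), 0.37)]
scene tester [(array([ 0.6031, -0.0381, -0.0021]), 0.8)]
```

```bash
cat >> h.py <<'E'
COL=["red","black","yellow","green","blue"]
def top():
    p,d=grab_frame("top"); return p,cloud("top",d)
def tubes(C):
    """carriage fit from tube mouths: yellow-tube xy, yaw, rms; x axis=way in"""
    guess=np.array([[.457,.026],[.459,-.011],[.461,-.050],[.464,-.089],[.469,-.128]])
    m=[]
    for g in guess:
        for _ in range(4):
            s=(C[...,2]>.066)&(C[...,2]<.079)&(np.hypot(*(C[...,:2]-g).transpose(2,0,1))<.0135); g=C[s][:,:2].mean(0)
        m.append(g)
    m=np.array(m); k=np.array([80,40,0,-40,-80])/1000; c=m.mean(0)
    v=(m*k[:,None]).sum(0); yaw=np.arctan2(-v[0],v[1])
    fit=c+k[:,None]*np.array([-np.sin(yaw),np.cos(yaw)])
    return fit,yaw,np.abs(m-fit).max()
def probes(p,C):
    """sleeve tops standing in the rack: {colour: xy}, and rack rect"""
    near=(C[...,1]>.2)&(C[...,0]>.3)&(C[...,0]<.75)
    n,l,st,ce=cv2.connectedComponentsWithStats((near&(C[...,2]>.086)&(C[...,2]<.106)).astype(np.uint8))
    out={}
    for i in range(1,n):
        if not 6<=st[i,4]<=80: continue
        s=l==i; rgb=p[s].mean(0); h,sa,v=cv2.cvtColor(rgb[None,None].astype(np.uint8),cv2.COLOR_RGB2HSV)[0,0].astype(int)
        c="black" if v<60 or sa<60 else "red" if h<12 or h>165 else "yellow" if h<38 else "green" if h<85 else "blue"
        q=C[s]; out[c]=((q[:,:2].max(0)+q[:,:2].min(0))/2*.5+q[:,:2].mean(0)*.5, int(st[i,4]), (h,sa,v), q[:,2].max().round(3))
    Q=C[near&(C[...,2]>.04)&(C[...,2]<.051)][:,:2]
    r=cv2.minAreaRect((Q*1000).astype(np.float32))
    return out,r
E
python3 - <<'E'
from h import *
np.set_printoptions(precision=4,suppress=True)
p,C=top(); fit,yaw,e=tubes(C); print(fit,yaw,e); o,r=probes(p,C)
for k,v in o.items(): print(k,v)
print(r)
# battery
yv=np.array([-np.sin(yaw),np.cos(yaw),0]); b=np.array([.580,-.0802,0])
P=lambda off,z:b+yv*off+[0,0,z]
gripper_to(0)
move_pose(P(-.06,.25),down(yaw)); move_linear(P(-.06,.105))
print("hit",move_linear(P(.035,.105),rate=.05,max_force=15),read_tcp_pos(),read_ft_force()); hold(.5)
move_linear(P(-.03,.20)); move_pose([.5,.25,.3],down(0)); print(read_t(),read_orientation())
p,C=top(); cv2.imwrite("pics/t1.png",cv2.resize(p[100:270,150:450,::-1],(800,453)))
p,d=grab_frame("scene"); cv2.imwrite("pics/s1.png",cv2.resize(p[150:300,220:480,::-1],(800,461)))
E
```

```text
[[ 0.4572  0.0322]
 [ 0.4609 -0.0076]
 [ 0.4645 -0.0474]
 [ 0.4681 -0.0873]
 [ 0.4717 -0.1271]] 0.09076479978065105 0.0009044474904595923
blue (array([0.5947, 0.3079]), 23, (np.int64(108), np.int64(154), np.int64(152)), np.float64(0.104))
yellow (array([0.5546, 0.313 ]), 23, (np.int64(29), np.int64(173), np.int64(152)), np.float64(0.098))
green (array([0.5153, 0.3181]), 23, (np.int64(68), np.int64(120), np.int64(136)), np.float64(0.101))
red (array([0.4349, 0.3291]), 21, (np.int64(1), np.int64(173), np.int64(153)), np.float64(0.1))
((583.77197265625, 359.9718017578125), (366.35809326171875, 181.50558471679688), 31.278425216674805)
hit False [ 0.5768 -0.0457  0.105 ] [ 0.403  -0.7737  0.6515]
12.0083 [-0.0029 -3.1415  0.0011]
```

View pics/t1.png

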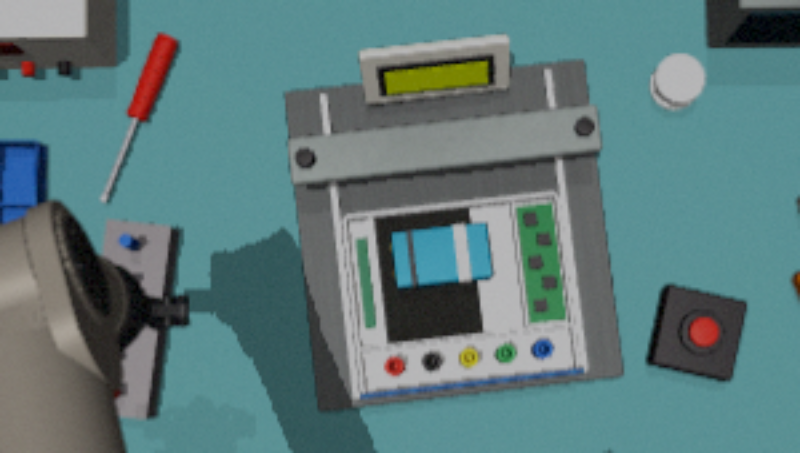

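View pics/s1.png

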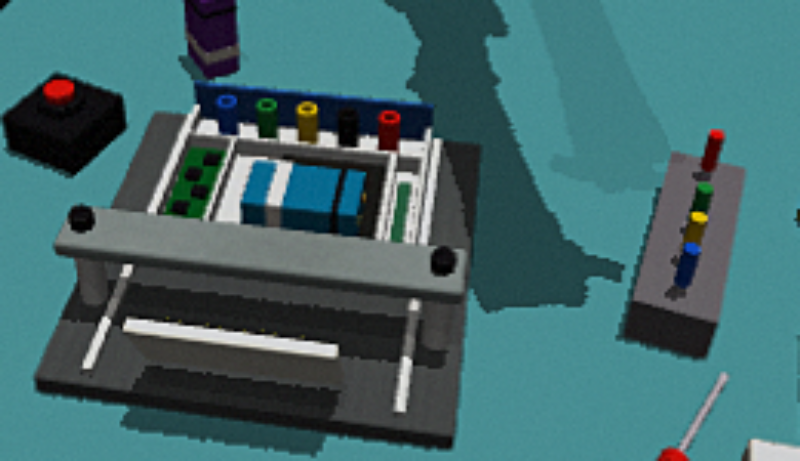

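The battery is lying on its broad side (t1 ~390-490,225-285), with its foot end overhanging the step by about 10 mm. Next I measure that, nudge it fully onto the bed, then start on the probes.

```bash
cat >> h.py <<'E'
def batt(C,fit,yaw):
    """lying pack in the carriage frame (origin yellow tube): bounds mm and top height"""
    L=(C[...,:2]-fit[2])@np.array([[np.cos(yaw),-np.sin(yaw)],[np.sin(yaw),np.cos(yaw)]])
    s=(C[...,2]>.060)&(C[...,2]<.085)&(L[...,0]>.03)&(L[...,0]<.165)&(abs(L[...,1])<.11)
    q=L[s]; z=C[s][:,2]; A=np.c_[q-q.mean(0),np.ones(len(q))]; f=np.linalg.lstsq(A,z,rcond=None)[0]
    r=cv2.minAreaRect((q*1000).astype(np.float32))
    return np.r_[r[0],r[1],r[2]].round(1),f.round(4)
def frame(fit,yaw):
    """carriage (x,y,z) -> world"""
    return lambda x,y,z:np.array([fit[2][0]+x*np.cos(yaw)-y*np.sin(yaw),fit[2][1]+x*np.sin(yaw)+y*np.cos(yaw),z])
E
python3 - <<'E'
from h import *
p,C=top(); fit,yaw,e=tubes(C); print(fit[2],yaw,e); (b,f)=batt(C,fit,yaw); print("batt rect (carr mm)",b,"tilt x,y,z",f,"bed y centre +33")
F=frame(fit,yaw); x=b[0]/1000; foot=b[1]/1000-.052
o=down(yaw+np.pi/2)
q=inverse_kinematics(F(x,foot-.018,.3),o); q2=inverse_kinematics(F(x,foot-.018,.3),down(yaw-np.pi/2)); print(q,q2,read_qpos())
E
```

```text
[ 0.46448973 -0.04738542] 0.09475466792996325 0.0007510457525758407
batt rect (carr mm) [112.7  15.3 103.6  60.5  89.8] tilt x,y,z [0.0065 0.002  0.0716] bed y centre +33
[ 0.88722929  0.52457088 -1.17994116  1.63067397  0.49756609  1.32609788
  2.86626617] [-0.74892088  0.45561883  1.11360783  1.73272929 -0.43264514  1.22762612
  0.56960841] [-1.25439076  0.2881668   0.85236318  1.79380229 -0.23454585  1.16551145
  1.23944607]
```

```bash
python3 - <<'E'
from h import *
p,C=top(); fit,yaw,e=tubes(C); b,f=batt(C,fit,yaw); F=frame(fit,yaw); x=b[0]/1000; o=down(yaw)
move_pose(F(x,-.075,.2),o); move_linear(F(x,-.075,.058))
print(move_linear(F(x,-.0385,.058),rate=.04,max_force=12))
for _ in range(3):
    p,C=top(); b,f=batt(C,fit,yaw); print(b,f,read_ft_force().round(1) if hasattr(read_ft_force(),'round') else read_ft_force())
    break
move_linear(F(x,-.075,.058)); move_linear(F(x,-.075,.2)); move_pose([.5,.15,.3],down(0))
p,C=top(); fit,yaw,e=tubes(C); print(fit[2],yaw,e,batt(C,fit,yaw),read_t())
E
```

```text
False
[127.4  67.2  33.8  65.3  46.1] [-0.0475 -0.0339  0.071 ] [ 0.2 -1.5 -0.2]
[ 0.46464777 -0.04733352] 0.09199203317354278 0.0008016600682739794 (array([112.1,  27.4,  60.4, 104.2,   0.5]), array([0.0022, 0.0088, 0.0715])) 18.5167
```

```bash
cat >> h.py <<'E'
def pick(col):
    p,C=top(); o,_=probes(p,C)
    if col not in o: return False,o
    xy=o[col][0]; ks=[k for k in COL if k in o]
    global RY
    if len(ks)>1:   # rack yaw from the two most distant probes
        P=np.array([o[k][0] for k in ks]); i,j=np.unravel_index(np.argmax(np.linalg.norm(P[:,None]-P[None],axis=-1)),(len(P),)*2)
        d=P[i]-P[j]; d=d if d[0]>0 else -d; np.save("ry.npy",np.arctan2(d[1],d[0]))
    ry=float(np.load("ry.npy")); og=down(ry)
    gripper_to(.55,40); move_pose([*xy,.2],og); move_linear([*xy,.06],rate=.1)
    gripper_to(0,40); w=read_gripper_width()
    move_linear([*xy,.17],rate=.1); print("picked",col,xy,"yaw",ry,"w",w,read_gripper_width(),"o",{k:v[0].round(3).tolist() for k,v in o.items()}); return True,o
SEARCH=[(0,0)]+[(r*np.cos(a),r*np.sin(a)) for r,n in((.0025,6),(.0045,8)) for a in np.arange(n)*2*np.pi/n]
def insert(col,bias=(0,0)):
    """bias: xy correction in the world. returns the offset that worked or None"""
    p,C=top(); fit,yaw,e=tubes(C) if True else 0
    return fit,yaw,e
def put(col,fit,yaw,bias=(0,0)):
    t=fit[COL.index(col)]+np.array(bias); o=down(yaw)
    move_pose([*t,.185],o); move_linear([*t,.125],rate=.1)
    for dx,dy in SEARCH:
        s=t+[dx,dy]
        move_linear([*s,read_tcp_pos()[2]],rate=.05)
        hit=move_linear([*s,.0745],rate=.04,max_force=9); z=read_tcp_pos()[2]
        print(col,"try",np.round([dx,dy],4),"hit",hit,"z",round(z,4),"f",np.round(read_ft_force(),1),"w",round(read_gripper_width(),3))
        if z<.085: return np.array([dx,dy])
        if read_gripper_width()<.08: return None
        move_linear([*s,z+.003],rate=.05)
    return None
def release(col,fit,yaw,t):
    o=down(yaw); z=read_tcp_pos()[2]; gripper_to(.3); move_linear([*t,.16],rate=.12)
    gripper_to(0); hit=move_linear([*t,.107],rate=.05,max_force=12); print("press",hit,read_tcp_pos()); move_linear([*t,.17],rate=.15)
E
python3 - <<'E'
from h import *
np.set_printoptions(precision=4,suppress=True)
p,C=top(); fit,yaw,e=tubes(C); F=frame(fit,yaw); o=down(yaw); x=.112
move_pose(F(x,-.075,.2),o); move_linear(F(x,-.075,.058)); move_linear(F(x,-.0345,.058),rate=.04,max_force=12)
move_linear(F(x,-.075,.058)); move_linear(F(x,-.075,.2)); move_pose([.6,.1,.35],down(0))
p,C=top(); fit,yaw,e=tubes(C); print(fit[2],yaw,e,batt(C,fit,yaw)); np.save("fit.npy",fit);np.save("yaw.npy",yaw)
pick("red"); print(read_t(),read_ft_force())
t=fit[0]; move_pose([*t,.185],down(yaw)); move_linear([*t,.125],rate=.1)
p,d=grab_frame("scene"); cv2.imwrite("pics/s2.png",cv2.resize(p[140:240,260:400,::-1],(800,571),interpolation=cv2.INTER_CUBIC))
E
```

```text
[ 0.4643 -0.0475] 0.09268051350579447 0.0010459923672440086 (array([112.4,  31.9,  60.3, 104.6,   0.3]), array([0.0069, 0.0054, 0.0715]))
picked red [0.4349 0.3287] yaw -0.13091680548560267 w 0.15062163474800846 0.14691623853404223 o {'blue': [0.595, 0.308], 'yellow': [0.554, 0.313], 'green': [0.515, 0.318], 'red': [0.435, 0.329]}
29.5083 [ 0.6858  0.2116 -0.6085]
```

View pics/s2.png

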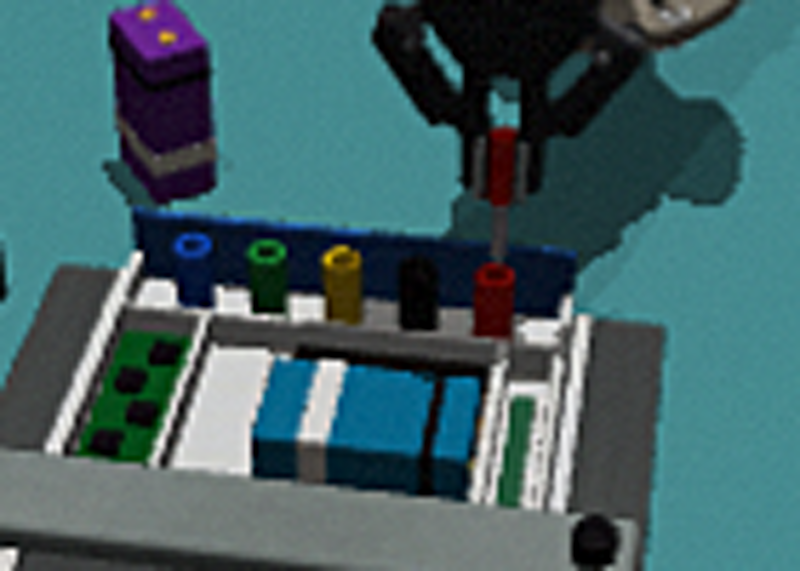

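The battery is now centred on the bed. The red probe is upright in the grip (500,170), its tip just above the red tube mouth (495,275). Next I insert it.

```bash
python3 - <<'E'
from h import *
np.set_printoptions(precision=4,suppress=True)
fit=np.load("fit.npy"); yaw=float(np.load("yaw.npy"))
off=put("red",fit,yaw); print(off,read_tcp_pos(),read_t())
if off is not None: release("red",fit,yaw,fit[0]+off); print(read_t())
E
```

```text
red try [0 0] hit True z 0.0767 f [-0.5 -0.3  6.5] w 0.151
[0 0] [0.4571 0.0319 0.0767] 33.925
press True [0.4581 0.032  0.1124]
36.8583
```

```bash
cat >> h.py <<'E'
def black(C,g):
    for _ in range(3):
        s=(C[...,2]>.066)&(C[...,2]<.079)&(np.hypot(*(C[...,:2]-g).transpose(2,0,1))<.0135); g=C[s][:,:2].mean(0)
    return g
E
python3 - <<'E'
from h import *
np.set_printoptions(precision=4,suppress=True)
fit=np.load("fit.npy"); yaw=float(np.load("yaw.npy"))
for c in("green","yellow","blue"):
    move_linear([.5,.12,.3]) if c=="green" else move_pose([.5,.12,.3],down(0))
    p,C=top(); b=black(C,fit[1]); print("black tube shift mm",(b-fit[1])*1000)
    ok,o=pick(c)
    if not ok: print("not seen",c,o.keys()); break
    off=put(c,fit,yaw); print(off,read_t())
    if off is None: break
    release(c,fit,yaw,fit[COL.index(c)]+off)
move_pose([.5,.2,.35],down(0)); print(read_t())
p,C=top(); cv2.imwrite("pics/t3.png",cv2.resize(p[100:270,150:450,::-1],(800,453)))
for n,f in zip(COL,fit):
    s=np.hypot(*(C[...,:2]-f).transpose(2,0,1))<.009; print(n,np.percentile(C[s][:,2],80))
p,d=grab_frame("scene"); cv2.imwrite("pics/s3.png",cv2.resize(p[150:300,220:480,::-1],(800,461)))
E
```

```text
black tube shift mm [2.2838 0.2382]
picked green [0.5153 0.3177] yaw -0.12133610969860184 w 0.15395188766140583 0.15117192441749094 o {'blue': [0.595, 0.308], 'yellow': [0.554, 0.313], 'green': [0.515, 0.318]}
green try [0 0] hit True z 0.0767 f [-0.6  1.5  7.1] w 0.149
[0 0] 46.4333
press True [ 0.4685 -0.0875  0.1124]
black tube shift mm [2.5397 0.2183]
picked yellow [0.5546 0.3132] yaw -0.13747283932790677 w 0.14600829999054252 0.14858501687364636 o {'blue': [0.595, 0.308], 'yellow': [0.555, 0.313]}
yellow try [0 0] hit True z 0.0767 f [0.1 0.9 7.7] w 0.152
[0 0] 58.5417
press True [ 0.4649 -0.0477  0.1125]
black tube shift mm [0.8023 0.7934]
picked blue [0.5947 0.3075] yaw -0.13747283932790677 w 0.1521834456912862 0.15413694395362887 o {'blue': [0.595, 0.308]}
blue try [0 0] hit True z 0.0767 f [-0.8  0.8  7.8] w 0.156
[0 0] 70.85
press True [ 0.4722 -0.1273  0.1124]
75.1667
red 0.11206913472825808
black 0.07347297173536993
yellow 0.11310851682035583
green 0.11204577325540388
blue 0.11178257146087756
```

View pics/s3.png

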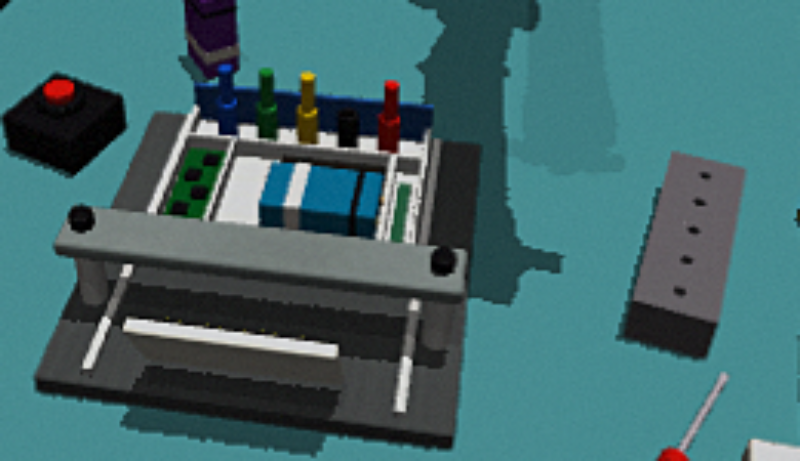

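All four probes are seated (sleeve tops at 112 mm) and the battery lies on the bed. Next I push the carriage home.

```bash
python3 - <<'E'
from h import *
np.set_printoptions(precision=4,suppress=True)
fit=np.load("fit.npy"); yaw=float(np.load("yaw.npy")); F=frame(fit,yaw)
p,C=top(); print(batt(C,fit,yaw),(black(C,fit[1])-fit[1])*1000)
for y in(0,-.03,-.06):
    for tilt in(0,.2,.35):
        # tip stays, body leans back towards the robot (-x)
        o=(R.from_rotvec(tilt*np.array([np.sin(yaw),-np.cos(yaw),0]))*R.from_rotvec(down(yaw))).as_rotvec()
        print(y,tilt,[inverse_kinematics(F(x,y,z),o) is not None for x,z in((-.06,.2),(-.06,.05),(-.042,.05),(.065,.05))], R.from_rotvec(o).apply([0,0,1]).round(2))
E
```

```text
(array([112.6,  32.2, 103.7,  60.7,  89.5]), array([ 0.0044, -0.0022,  0.0716])) [ 1.8619 -0.1058]
0 0 [True, True, True, True] [ 0.  0. -1.]
0 0.2 [True, False, True, True] [ 0.2   0.02 -0.98]
0 0.35 [True, False, False, True] [ 0.34  0.03 -0.94]
-0.03 0 [True, True, True, True] [ 0.  0. -1.]
-0.03 0.2 [True, True, True, True] [ 0.2   0.02 -0.98]
-0.03 0.35 [True, False, False, True] [ 0.34  0.03 -0.94]
-0.06 0 [True, True, True, True] [ 0.  0. -1.]
-0.06 0.2 [True, True, True, True] [ 0.2   0.02 -0.98]
-0.06 0.35 [True, False, False, True] [ 0.34  0.03 -0.94]
```

```bash
python3 - <<'E'
from h import *
np.set_printoptions(precision=4,suppress=True)
fit=np.load("fit.npy"); yaw=float(np.load("yaw.npy")); F=frame(fit,yaw); o=down(yaw); y=-.02
gripper_to(0); move_pose(F(-.06,y,.2),o); move_linear(F(-.06,y,.058),rate=.1)
L=lambda:((np.array(read_tcp_pos())-F(0,y,0))@[np.cos(yaw),np.sin(yaw),0]).round(4)
hit=move_linear(F(.045,y,.058),rate=.06,max_force=14); print(hit,L(),read_ft_force())
if not hit:
    hit=move_linear(F(.075,y,.058),rate=.03,max_force=18); print(hit,L(),read_ft_force())
p,C=top()
move_linear(F(L()-.02,y,.058)); move_linear(F(L()-.02,y,.22)); move_pose([.5,.25,.35],down(0)); print(read_t())
p,C=top(); cv2.imwrite("pics/t4.png",cv2.resize(p[100:270,150:450,::-1],(800,453)))
for s in np.arange(.08,.111,.005):
    f=fit+s*np.array([np.cos(yaw),np.sin(yaw)]); print(s.round(3),((black(C,f[1])-fit[1])@[np.cos(yaw),np.sin(yaw)]).round(4))
print([(x.round(4),k) for x,k in lm("top","start_top")],[(x.round(4),k) for x,k in lm("top","carriage_front")], F(-.03,0,.05))
E
```

```text
False 0.0451 [-0.6828 -0.1795 -0.9704]
False 0.0728 [-9.5326  0.0572  6.5264]
84.2583
0.08 0.0881
0.085 0.0881
0.09 0.0881
0.095 0.0881
0.1 0.1135
0.105 0.1148
0.11 0.1148
[(array([ 0.4852, -0.2983,  0.0636]), 0.61)] [(array([ 0.5503, -0.043 ,  0.0475]), 0.73)] [ 0.4344 -0.0503  0.05  ]
```

View pics/t4.png

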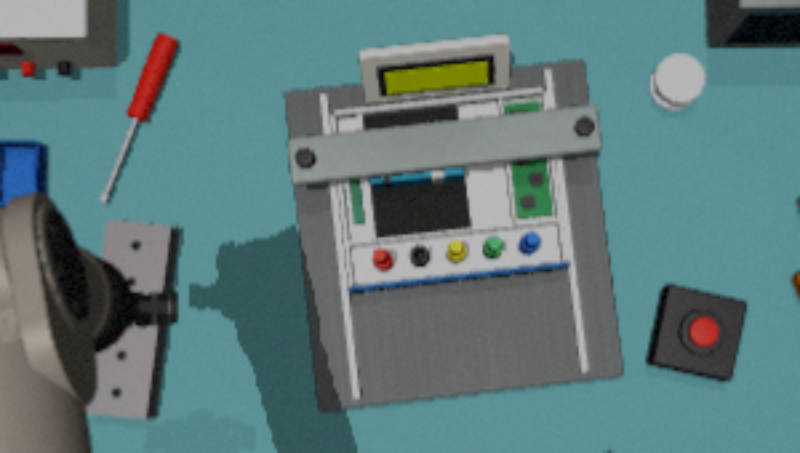

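The carriage has moved about 115 mm with the battery lying under the bridge and the probes standing. I push again more firmly to confirm it is at the end stop.

```bash
python3 - <<'E'
from h import *
np.set_printoptions(precision=4,suppress=True)
fit=np.load("fit.npy"); yaw=float(np.load("yaw.npy")); F=frame(fit,yaw); o=down(yaw); y=-.02
L=lambda:((np.array(read_tcp_pos())-F(0,y,0))@[np.cos(yaw),np.sin(yaw),0]).round(4)
move_pose(F(.03,y,.2),o); move_linear(F(.03,y,.058),rate=.1)
move_linear(F(.064,y,.058),rate=.05,max_force=5)
for x in np.arange(.066,.086,.002):
    hit=move_linear(F(x,y,.058),rate=.02,max_force=25); f=read_ft_force(); print(x.round(3),L(),np.round(f,1))
    if hit or f[0]<-22: break
move_linear(F(.045,y,.058)); move_linear(F(.045,y,.22)); move_pose([.5,.25,.35],down(0))
p,C=top(); print([(x.round(4),k) for x,k in lm("top","carriage_front")],read_t())
E
```

```text
0.066 0.066 [ 0.6 -0.4  0.8]
0.068 0.0681 [0.1 0.2 0.1]
0.07 0.0701 [ 0.2 -0.3 -0. ]
0.072 0.0722 [ 0.2 -0.   0.2]
0.074 0.0728 [-4.   0.3  3.3]
0.076 0.0728 [-11.9   0.7   7.9]
0.078 0.0729 [-16.7  -0.8  12.6]
0.08 0.0729 [-21.4   0.1  15.5]
0.082 0.0729 [-25.5  -0.1  20.2]
[(array([ 0.5513, -0.0385,  0.0469]), 0.59)] 93.3833
```

The carriage is at a rigid end stop. Now I press start.

```bash
python3 - <<'E'
from h import *
np.set_printoptions(precision=4,suppress=True)
xy=[.4853,-.299]; yaw=.09
gripper_to(0); move_pose([.5,-.15,.3],down(yaw)); move_pose([*xy,.15],down(yaw)); move_linear([*xy,.075],rate=.1)
for z in(.069,.067,.065,.063,.061,.059,.057):
    hit=move_linear([*xy,z],rate=.02,max_force=15); f=read_ft_force(); print(z,read_tcp_pos(),np.round(f,1))
    if f[2]>11: break
hold(.3); move_linear([*xy,.15]); move_pose([.5,-.15,.35],down(yaw)); move_pose([.45,.25,.4],down(0)); print(read_t())
p,C=top(); cv2.imwrite("pics/t5.png",cv2.resize(p[:,50:570,::-1],(780,600)))
p,d=grab_frame("scene"); cv2.imwrite("pics/s5.png",cv2.resize(p[120:310,160:540,::-1],(800,400)))
E
```

```text
0.069 [ 0.4853 -0.299   0.069 ] [0.7 0.6 0.1]
0.067 [ 0.4855 -0.2992  0.0671] [ 0.1 -0.1  0.7]
0.065 [ 0.4855 -0.2992  0.0651] [ 0.3 -0.4  2.2]
0.063 [ 0.4855 -0.2992  0.0631] [1.  0.3 3.5]
0.061 [ 0.4855 -0.2992  0.0612] [ 0.4 -0.2  4.7]
0.059 [ 0.4856 -0.2993  0.0608] [-4.6  4.7 23.7]
102.0917
```

View pics/t5.png

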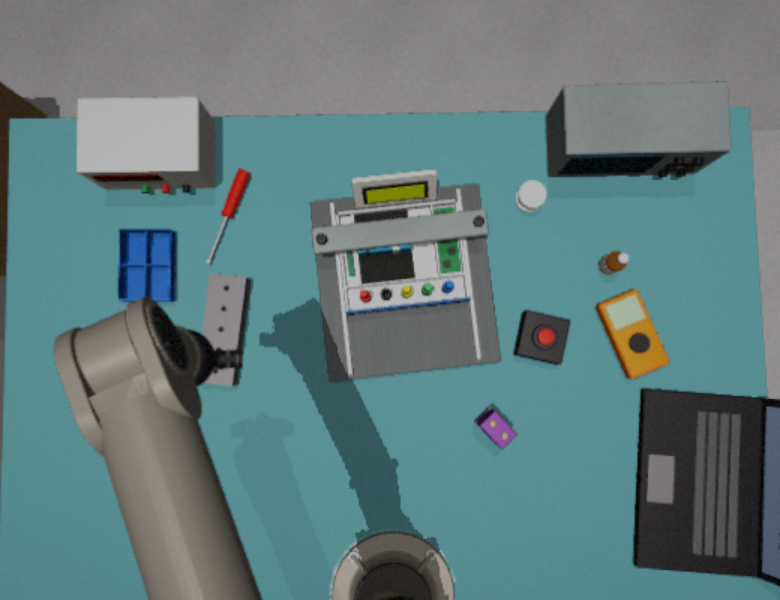

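View pics/s5.png

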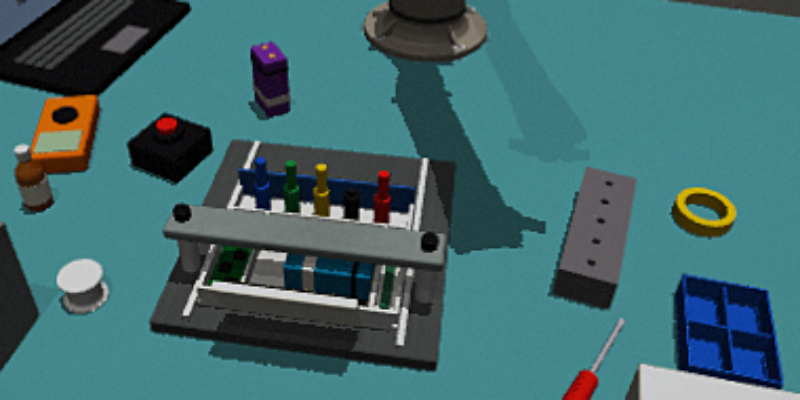

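Carriage home, four probes seated in their tubes, battery flat, button pressed its full 6 mm, bystanders unmoved. Handing in.

```bash
python3 -c "
from bench import *
print(finish_job())"
```

```text
the job is handed in; nothing more can be done
None
```

The job is handed in: all four probes present (there was no black one) are seated in their own tubes, the battery lies flat on the bed, the carriage is home against its end stop, and the start button was then pressed its full 6 mm, at about 102 s; no verdict was shown.

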